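# Dice tube back into its graded rack

## Task

Tidy up after game night: take the slim steel dice tube and drop it, standing upright, into the well of the wooden rack that matches its diameter, the narrowest one it fits, until it rests on the bottom. Leave the glass tumbler standing where it is.

Things in the scene. Friction and masses are not known exactly. Their poses are not given: they have to be found in the camera images.
- tube: Closed plain steel dice tube, a smooth cylinder 28 mm in diameter and 90 mm tall with two thin dark rings near its top, about 140 g, standing upright and loose on the shelf. Origin at the centre of its underside, z along its axis to the top. A low wide steel tin (66 mm across, 36 mm tall) nearby is not meant.
- rack: Light wooden rack, a fixed block 234 mm (its x) by 86 mm (its y) by 45 mm tall, lying flat on the shelf at any yaw. Origin at the centre of its underside, z up. Along its x axis, at y = 0, a graded row of four round blind wells open at the top, with diameters and centres: 20 mm at x = -93 mm, 34 mm at x = -52 mm, 48 mm at x = +3 mm, 62 mm at x = +72 mm. Each well is 35 mm deep (its floor is 10 mm above the shelf), with a 4 mm chamfer around the mouth.
- tumbler: Clear glass tumbler, about 72 mm across the rim and 95 mm tall, empty, standing loose on the shelf. Origin at the centre of its underside, z up. It is only a bystander. Tube, tumbler and tin stand at least 110 mm apart, centre to centre, in any arrangement.
Mind the look-alikes: they are no part of the job. Of the things shaped like the tube, the steel one is meant.

How it is judged:
By the outcome, as a careful person would: the job done as asked, in the order asked, and still so for the second after the job is handed in, with the robot touching nothing.
It also fails if it takes over 37 s, if anything falls off the work surface, if the arm or the gripper's body presses on something with over 40 N, if the wrist force passes 120 N, or if a joint passes its speed limit or range.

## Robot

A 7-joint arm with a two-finger parallel gripper is mounted at the origin on the work surface. World frame = base frame: x ahead of the robot, y to its left, z up, the work surface at z = 0. Lengths are in mm, angles in rad, forces in N, time in s.
With the tool pointing down it reaches from about 425 to 875 mm from the base axis. Payload 4.7 kg.
Tool frame: the origin (TCP) lies midway between the tips of the shut fingers; the grasp point (between the pads) lies arm.tcp_to_grasp behind it (arm.tcp_to_grasp is the distance from the TCP to the grasp point, in mm); z points along the fingers, x is the direction in which the jaws open and shut, and the axes are right-handed (so a half turn about z gives the same grasp; the last joint's range is limited). The gripper opens to 85 mm and grips with 20 to 120 N. Pads are 22 mm wide; open, the fingers measure 114 mm over their backs; the gripper's body (76 mm by 85 mm) begins 54 mm behind the grasp point. The pads swing forward as they close: fully open they stand 13 mm farther back than shut.
Start: joints at [-1.199, 0.321, -0.07, 1.45, 0.023, 1.371, -0.057], TCP at [227.667, 608.845, 231.349] pointing down, gripper open.
Joint ranges: [-2.86, 2.86], [-0.3, 2.09], [-1.38, 1.24], [0.06, 2.45], [-1.56, 4.7], [0.09, 2.05], [-2.69, 2.69]. Speed limits (rad/s): [2.57, 2.57, 3.14, 3.14, 3.14, 3.14, 3.14].

## Interface

Orientations are given as a 3x3 rotation matrix whose columns are the frame's x, y, z axes.
In Python, from station import arm gives the robot as it stands.
- The arm moves only by the shell command python3 -m jog 'ROWS' [FORCE]. ROWS is JSON, a list of rows, each an object of numbers: "claw": the closure, from 0 (fully open) to 1 (shut); "x", "y", "z": the shift along the tool's x, y, z in m; "wx", "wy", "wz": the turn, a rotation vector about the tool's x, y, z in rad. In form: [{"claw": .., "x": .., "y": .., "z": .., "wx": .., "wy": .., "wz": ..}, ...]. A call has 1 to 5 rows; each row is the pose to reach, as a shift and turn from the pose commanded when the call began, along the tool's axes at that moment; what a row does not reach only later rows make up. A row lasts 1/12 s, in which the tool goes at most 41.7 mm and 7.16 degrees, less where a joint would pass 70% of its speed; a pose out of reach is approached as far as the arm can. A call with a gripper value outside its range is refused whole. The fingers move at their own pace and stop on an object; FORCE is the grip in N (left out, the last holds). Time passes only in rows, so rows that repeat a pose let the fingers close. It gives the time, the measured TCP pose, the force and the opening at its end, in the units of the state.
- arm.observe(): the state, without advancing time (a new reading comes with each control period).
- arm.snapshot(name): name is "scene" or "top" or "wrist"; returns a dict with "pixels" (400x640x3 uint8, blue, green, red), "camera_matrix" (3x3 intrinsics, pixels), "k1" (the pictures are not rectified: a ray, as slopes to the right and down, at radius r is drawn at 1 + k1 r^2 times it, then the intrinsics apply), "position" and "attitude" of the camera in the world. Camera axes: x right, y up, looking along -z (the intrinsics and any distortion apply to the point x, -y, -z); pixel columns grow to the right and rows downward; lengths in mm; the calibration is good to about 2 mm. A picture is of the moment at which its call begins. There is no depth.
- arm.close_job(): hands the job in, once; it reports no verdict.
Trained networks look in a picture, given as the dict that the camera call returned (one of the last four; its "shot" number tells which), for a name from the list of things; names that differ only in an ending like _2 or _b are one class to them, and where a whole thing is asked for, a point or a joint stands for the part that bears it (a point fixed in the world has none). Each returns a list of dicts, best first, with "conf" (0 to 1); they miss things now and then, are a little off and sometimes report something else, mostly with a low value. They report only what shows in the picture. A call takes as long as a camera call. They do not tell look-alikes from the thing itself.
- arm.look_for(label, picture): "bbox" ([left, top, right, bottom] in pixels, round what is visible of it).
- arm.trace(label, picture): "pixels" (400x640 bool, what is visible of it) and "bbox" ([left, top, right, bottom] in pixels, round what is visible of it).
The state is a dict: "time_s": time; "q": joint angles; "qd": joint speeds; "effort": joint torques, N m; "position": TCP position; "orientation": TCP orientation; "contact_force": force on the tool from outside, world axes, zero at the start; "wrist_torque": the same for the moment, N m; "gripper_width": finger opening in mm.
Only numpy, scipy, OpenCV 4.12 (cv2) and the standard library are available. Lean on these libraries where they do the work, as an engineer would, in place of code of your own. Each camera call takes 0.05 s, during which the arm holds its last target.

## Working session

There is one attempt and no reset: what is moved stays moved. The work goes in short steps, Python scripts to look and compute and a shell command to move; the robot and the scene stay as the last step left them, time stands still between calls to the robot, and variables do not carry over. Pictures are saved under pics/ and viewed, and the job is handed in when it is done.

```bash
ls; mkdir -p pics; cat > h.py <<'E'
import numpy as np, cv2
from station import arm
def save(p,n): cv2.imwrite('pics/'+n+'.png',p['pixels'])
def ray(p,u,v):
    K=np.array(p['camera_matrix']);k1=p['k1']
    d=np.array([(u-K[0,2])/K[0,0],(v-K[1,2])/K[1,1]])
    s=d.copy()
    for _ in range(30): s=d/(1+k1*(s@s))
    r=np.array(p['attitude'])@np.array([s[0],-s[1],-1.0])
    return np.array(p['position']),r
def onz(p,u,v,z):
    o,r=ray(p,u,v); return o+r*(z-o[2])/r[2]
def proj(p,X):
    K=np.array(p['camera_matrix']);X=np.asarray(X,float)
    c=np.array(p['attitude']).T@(X-np.array(p['position']))
    s=np.array([c[0]/-c[2],-c[1]/-c[2]]); s=s*(1+p['k1']*(s@s))
    return np.array([K[0,0]*s[0]+K[0,2],K[1,1]*s[1]+K[1,2]])
E
python3 - <<'E'
from h import *
o=arm.observe();print({k:np.round(v,3).tolist() for k,v in o.items()}, arm.tcp_to_grasp)
for n in ['scene','top','wrist']:
    p=arm.snapshot(n);save(p,n+'0');print(n,np.round(p['position'],1),np.round(p['attitude'],2).tolist(),p['k1'])
    for l in ['tube','rack','tumbler']:
        for d in arm.look_for(l,p): print(l,d['conf'],np.round(d['bbox'],1))
E
```

```text
pics
{'time_s': 0.0, 'q': [-1.199, 0.322, -0.07, 1.452, 0.023, 1.371, -0.057], 'qd': [0.0, 0.0, -0.0, -0.001, 0.001, 0.0, 0.001], 'effort': [-0.001, -49.359, -0.383, -31.433, 0.013, 0.012, -0.0], 'position': [227.487, 608.33, 230.236], 'orientation': [[0.35, 0.937, -0.001], [0.937, -0.35, -0.002], [-0.002, 0.0, -1.0]], 'contact_force': [-0.606, -0.262, 0.233], 'wrist_torque': [0.01, 0.017, -0.041], 'gripper_width': 85.057} 18.700000000000003
scene [ 928.4 -426.2  543.7] [[0.79, -0.36, 0.5], [0.61, 0.49, -0.62], [-0.02, 0.8, 0.6]] -0.015902443060920344
tube 0.96 [307.7 153.7 322.2 188.9]
tube 0.91 [320.9 139.7 331.5 175.9]
tube 0.81 [286.9 142.5 301.  177.3]
tube 0.8 [284.6 166.9 299.9 203.3]
tube 0.77 [346.9 151.1 354.6 189.5]
rack 0.71 [198.2 226.4 322.7 341.1]
tumbler 0.59 [376.6 169.5 417.3 225.9]
top [ 419.    91.6 1045.4] [[-0.03, 0.99, -0.1], [-1.0, -0.03, -0.0], [-0.01, 0.1, 0.99]] 0.005612552205119221
tube 0.68 [256.8 210.4 272.9 222.9]
tube 0.57 [250.9 248.6 272.9 260.5]
tube 0.57 [281.2 272.5 292.  287.5]
tube 0.56 [284.7 234.3 300.2 247. ]
tube 0.5 [321.6 238.6 332.3 251. ]
rack 0.55 [405.3 134.1 453.8 246.4]
tumbler 0.76 [264.2 129.1 297.9 167.8]
wrist [151.6 636.9 376.1] [[0.35, -0.89, -0.3], [0.94, 0.33, 0.11], [-0.0, -0.32, 0.95]] 0.018863072861044907
tube 0.77 [  4.6 344.5  60.4 399.8]
```

View pics/scene0.png

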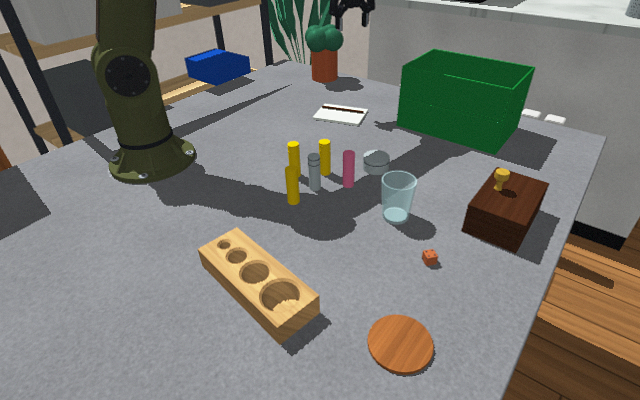

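View pics/top0.png

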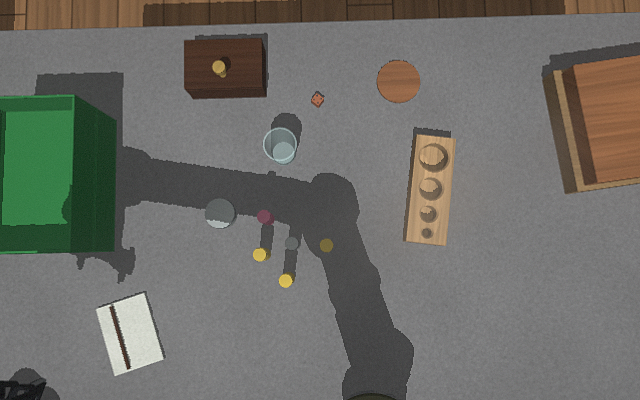

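```bash
python3 - <<'E'
import cv2
a=cv2.imread('pics/scene0.png')[120:230,260:440];cv2.imwrite('pics/sc.png',cv2.resize(a,None,fx=4.4,fy=4.4,interpolation=2))
a=cv2.imread('pics/top0.png')[110:310,230:480];cv2.imwrite('pics/tc.png',cv2.resize(a,None,fx=3,fy=3,interpolation=2))
E
```

```text
(no output)
```

View pics/sc.png

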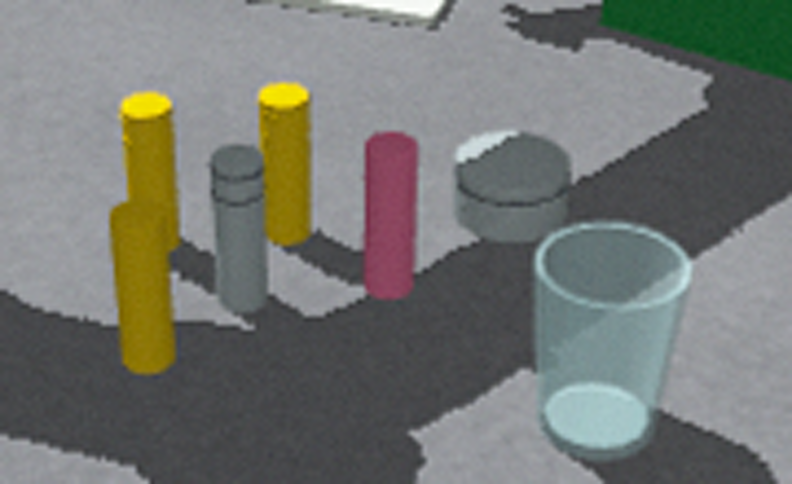

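View pics/tc.png

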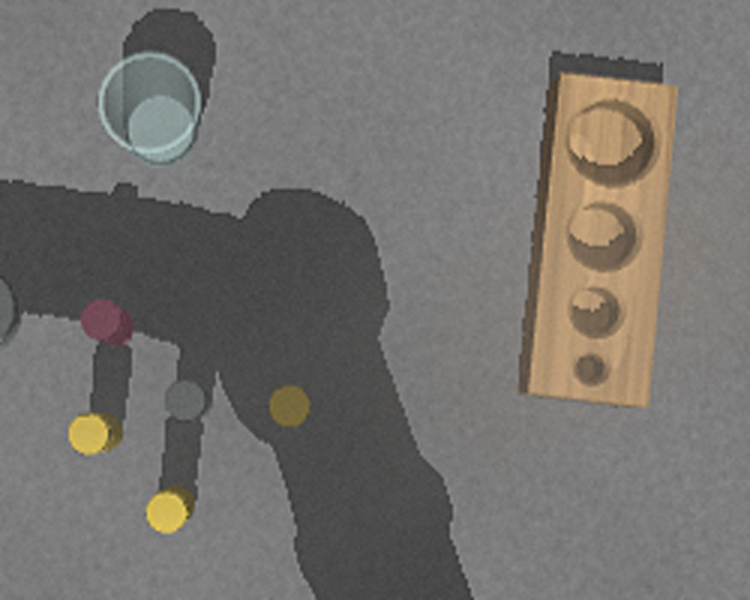

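The five tube-shaped things in the scene picture are three yellow ones at (293,160), (325,157) and (292,185), one pink at (349,170), and one grey steel at (314,171). The steel one is the only grey tube and has two dark rings near its top, so it is the one meant. In the top picture it is at (292,243). The tin is at (376,162), the tumbler at (398,197) and the rack at (259,283), with the small wells at the rear-left end.

```bash
cat > loc.py <<'E'
from h import *
from scipy.optimize import least_squares
def sil(p,x,y,r,h):
    t=np.linspace(0,2*np.pi,60,endpoint=False)
    P=np.array([proj(p,[x+r*np.cos(a),y+r*np.sin(a),z]) for z in (0,h) for a in t])
    return np.r_[P.min(0),P.max(0)]
E
python3 - <<'E'
from loc import *
T=arm.snapshot('top');S=arm.snapshot('scene')
for n,p in(('T',T),('S',S)):
    for d in arm.trace('tube',p):
        m=d['pixels']; col=p['pixels'][m].mean(0); b=np.array(d['bbox'])
        off=1 if 0 else 0
        g=onz(p,(b[0]+b[2])/2,(b[1]+b[3])/2,45)
        f=least_squares(lambda q:sil(p,q[0],q[1],14,90)-b,g[:2])
        print(n,round(d['conf'],2),np.round(b,1),'bgr',col.round(),'xy',f.x.round(1),'res',f.fun.round(1))
    for d in arm.look_for('tumbler',p)[:1]:
        b=np.array(d['bbox']); g=onz(p,(b[0]+b[2])/2,(b[1]+b[3])/2,45)
        f=least_squares(lambda q:sil(p,q[0],q[1],34,95)-b,g[:2]);print(n,'tumbler',f.x.round(1),f.fun.round(1))
# tin
print('tin',onz(T,220,213,36).round(1),onz(S,376,155,36).round(1))
E
```

```text
T 0.69 [279.  271.8 292.4 288.7] bgr [ 79. 160. 181.] xy [358.9 172.6] res [-1.5  0.4  1.7 -0.4]
T 0.66 [257.2 207.5 273.3 223. ] bgr [ 82.  71. 109.] xy [496.8 214.1] res [-1.  -0.3  1.1  0.3]
T 0.54 [251.9 245.6 272.7 263.2] bgr [ 80. 151. 171.] xy [414.4 221.7] res [ 1.   1.9 -1.1 -1.9]
T 0.54 [320.2 239.1 332.6 251.5] bgr [ 60. 105. 117.] xy [429.3  85.6] res [-0.7 -0.7  0.7  0.7]
T 0.45 [283.7 238.1 297.  249.2] bgr [98. 99. 97.] xy [434.6 161.3] res [-1.3 -1.3  1.4  1.3]
T tumbler [644.1 179.8] [-1.5  0.4  1.7 -0.5]
S 0.89 [344.7 150.9 355.2 189.9] bgr [ 93.  71. 135.] xy [499.9 211.2] res [-1.2 -0.   1.1 -0. ]
S 0.8 [308.1 152.5 321.  188.7] bgr [105. 104.  97.] xy [434.1 162.7] res [-0.2 -1.4  0.2  1.3]
S 0.79 [283.7 167.2 300.2 204.6] bgr [ 13. 113. 133.] xy [432.5  84.6] res [ 0.5 -1.6 -0.6  1.5]
S 0.72 [319.5 141.2 328.1 176. ] bgr [ 11. 128. 148.] xy [418.6 218.3] res [-1.7 -1.5  1.8  1.2]
S tumbler [639.8 184.3] [ 1.   0.9 -0.9 -0.6]
tin [505.8 314.5  36. ] [504.4 321.1  36. ]
```

```bash
python3 - <<'E'
from loc import *
for n in ('top','scene'):
    p=arm.snapshot(n); d=arm.trace('rack',p)[0]; m=d['pixels']
    cv2.imwrite('pics/m_%s.png'%n, p['pixels']//2+(m[...,None]*np.array([0,0,120])).astype('uint8'))
    # fit rack pose by silhouette hull to mask
    H,W=m.shape
    def mask(q):
        c,s=np.cos(q[2]),np.sin(q[2])
        P=[proj(p,[q[0]+c*a-s*b,q[1]+s*a+c*b,z]) for a in(-117,117) for b in(-43,43) for z in(0,45)]
        h=cv2.convexHull(np.array(P,np.float32))
        im=np.zeros((H,W),np.uint8); cv2.fillConvexPoly(im,np.round(h*16).astype(np.int32),1,shift=4); return im.astype(bool)
    ys,xs=np.nonzero(m); g=onz(p,xs.mean(),ys.mean(),25)
    from scipy.optimize import minimize
    best=None
    for y0 in np.arange(0,np.pi,np.pi/8):
        r=minimize(lambda q:1-(mask([q[0],q[1],q[2]/50])&m).sum()/(mask([q[0],q[1],q[2]/50])|m).sum(),[g[0],g[1],y0*50],method='Nelder-Mead',options=dict(initial_simplex=[[g[0],g[1],y0*50],[g[0]+8,g[1],y0*50],[g[0],g[1]+8,y0*50],[g[0],g[1],y0*50+8]]))
        if best is None or r.fun<best.fun: best=r
    print(n,d['conf'],best.x[:2].round(1),best.x[2]/50,best.fun)
    print('wellpx->',[onz(p,u,v,45).round(1).tolist() for u,v in ([(433,156),(430.5,189),(428,214),(427,233)] if n=='top' else [(224,244),(236,255.5),(255,272),(280,295)])])
E
```

```text
top 0.58 [ 545.5 -142.9] -0.15075550333517446 0.05253322259136217
wellpx-> [[617.0, -151.8, 45.0], [544.8, -142.7, 45.0], [490.9, -134.6, 45.0], [450.3, -130.5, 45.0]]
scene 0.84 [ 544.8 -142.2] 2.9833646627281856 0.036922209695603114
wellpx-> [[453.1, -129.6, 45.0], [493.5, -136.5, 45.0], [549.3, -143.7, 45.0], [617.1, -154.2, 45.0]]
```

Two independent views agree to about 2 mm: tube at (434, 162) and the 34 mm well at (493, -135). The neighbouring tubes leave the most room with the jaw axis at about -38°, so I'll move above the tube with that yaw.

```bash
cat > go.py <<'E'
import sys
from h import *
from scipy.spatial.transform import Rotation as Ro
x,y,z,a=map(float,sys.argv[1:5]); a=np.radians(a)
o=arm.observe();R=np.array(o['orientation']);P=np.array(o['position'])
Rt=np.array([[np.cos(a),np.sin(a),0],[np.sin(a),-np.cos(a),0],[0,0,-1]])
print('shift m',(R.T@(np.array([x,y,z])-P)/1000).round(4),'rot',Ro.from_matrix(R.T@Rt).as_rotvec().round(4),'t',o['time_s'],'pos',P.round(1),'w',o['gripper_width'],'F',np.round(o['contact_force'],1),'q',np.round(o['q'],2))
E
python3 -m jog '[{"claw":0,"x":-0.346,"y":0.35,"z":0,"wz":1.876},{"claw":0,"x":-0.346,"y":0.35,"z":0,"wz":1.876},{"claw":0,"x":-0.346,"y":0.35,"z":0,"wz":1.876},{"claw":0,"x":-0.346,"y":0.35,"z":0,"wz":1.876},{"claw":0,"x":-0.346,"y":0.35,"z":0,"wz":1.876}]' 40
python3 go.py 434 162 231 -38
```

```text
shift m [-3.463e-01  3.498e-01  3.000e-04] rot [-0.0000e+00 -1.0000e-04  1.8762e+00] t 1.1 pos [227.7 608.8 231.3] w 85.46117223853051 F [-0.4 -0.7 -0.1] q [-1.2   0.32 -0.07  1.45  0.02  1.37 -0.06]invalid input at $[0]: expected keys claw, x, y, z, wx, wy, wz
```

```bash
python3 -m jog '[{"claw":0,"x":-0.346,"y":0.35,"z":0,"wx":0,"wy":0,"wz":1.876},{"claw":0,"x":-0.346,"y":0.35,"z":0,"wx":0,"wy":0,"wz":1.876},{"claw":0,"x":-0.346,"y":0.35,"z":0,"wx":0,"wy":0,"wz":1.876},{"claw":0,"x":-0.346,"y":0.35,"z":0,"wx":0,"wy":0,"wz":1.876},{"claw":0,"x":-0.346,"y":0.35,"z":0,"wx":0,"wy":0,"wz":1.876}]' 40
python3 go.py 434 162 231 -38
```

```text
time_s: 1.52
position: [315.7, 417.9, 231.4]
orientation: [[0.835, 0.55, 0.0], [0.55, -0.835, 0.001], [0.0, -0.0, -1.0]]
contact_force: [1.4, 0.7, 0.1]
gripper_width: 85.6
shift m [-0.0419  0.2788  0.0003] rot [-5.0000e-04 -3.0000e-04  1.2453e+00] t 1.5167 pos [315.7 417.9 231.4] w 85.6344375125055 F [1.4 0.7 0.1] q [-1.05  0.05  0.08  1.77 -0.    1.32 -0.39]
```

```bash
python3 -m jog '[{"claw":0,"x":-0.042,"y":0.279,"z":0,"wx":0,"wy":0,"wz":1.245},{"claw":0,"x":-0.042,"y":0.279,"z":0,"wx":0,"wy":0,"wz":1.245},{"claw":0,"x":-0.042,"y":0.279,"z":0,"wx":0,"wy":0,"wz":1.245},{"claw":0,"x":-0.042,"y":0.279,"z":0,"wx":0,"wy":0,"wz":1.245},{"claw":0,"x":-0.042,"y":0.279,"z":0,"wx":0,"wy":0,"wz":1.245}]'
python3 go.py 434 162 231 -38
```

```text
time_s: 1.93
position: [404.1, 229.3, 231.7]
orientation: [[0.999, -0.043, 0.001], [-0.043, -0.999, 0.001], [0.001, -0.001, -1.0]]
contact_force: [1.2, 1.1, -0.1]
gripper_width: 85.6
shift m [0.0327 0.0659 0.0007] rot [-1.300e-03 -4.000e-04  6.203e-01] t 1.9333 pos [404.1 229.3 231.7] w 85.57995146626618 F [ 1.2  1.1 -0.1] q [-0.86 -0.09  0.27  1.9   0.02  1.33 -0.64]
```

```bash
python3 -m jog '[{"claw":0,"x":0.033,"y":0.066,"z":0,"wx":0,"wy":0,"wz":0.62},{"claw":0,"x":0.033,"y":0.066,"z":0,"wx":0,"wy":0,"wz":0.62},{"claw":0,"x":0.033,"y":0.066,"z":0,"wx":0,"wy":0,"wz":0.62},{"claw":0,"x":0.033,"y":0.066,"z":0,"wx":0,"wy":0,"wz":0.62},{"claw":0,"x":0.033,"y":0.066,"z":0,"wx":0,"wy":0,"wz":0.62}]'
python3 -m jog '[{"claw":0.3,"x":0,"y":0,"z":0,"wx":0,"wy":0,"wz":0},{"claw":0.3,"x":0,"y":0,"z":0,"wx":0,"wy":0,"wz":0}]'
python3 go.py 434 162 231 -38
python3 - <<'E'
from loc import *
p=arm.snapshot('wrist');save(p,'w1')
for d in arm.trace('tube',p):
    b=np.array(d['bbox']);g=onz(p,(b[0]+b[2])/2,(b[1]+b[3])/2,60)
    f=least_squares(lambda q:sil(p,q[0],q[1],14,90)-b,g[:2])
    print(round(d['conf'],2),b.round(1),p['pixels'][d['pixels']].mean(0).round(),f.x.round(1),f.fun.round(1))
print('expected top', proj(p,[434,162,90]))
E
```

```text
time_s: 2.35
position: [434.5, 163.2, 231.6]
orientation: [[0.787, -0.617, 0.0], [-0.617, -0.787, 0.001], [-0.0, -0.001, -1.0]]
contact_force: [0.7, -1.3, 0.2]
gripper_width: 85.7
time_s: 2.52
position: [434.2, 164.0, 231.5]
orientation: [[0.794, -0.608, 0.0], [-0.608, -0.794, 0.0], [0.0, -0.0, -1.0]]
contact_force: [-0.1, -0.3, -0.0]
gripper_width: 64.1
shift m [0.001  0.0017 0.0005] rot [-0.0004 -0.0001  0.0095] t 2.5167 pos [434.2 164.  231.5] w 64.08198117850074 F [-0.1 -0.3 -0. ] q [-0.76 -0.09  0.32  1.9   0.03  1.33 -1.1 ]
0.92 [311.7 150.8 343.1 200.7] [127. 128. 121.] [437.2 155.5] [ 0.7  1.2 -0.7 -1. ]
0.91 [326.5  75.4 354.3 112. ] [143. 111. 207.] [494.8 213.4] [-3.4  1.   2.6 -0.9]
0.9 [347.  199.2 379.9 258.1] [  6. 125. 147.] [431.4  83.2] [-1.2  1.4  1.  -1.2]
0.58 [249.  117.9 287.9 159. ] [  6. 150. 174.] [415.9 221. ] [-0.8  0.1  1.1 -0.1]
0.57 [241.5 179.5 282.7 229.7] [  4. 130. 151.] [363.9 171.2] [ 0.6 -1.3 -0.8  1.1]
expected top [320.40277552 182.15801905]
```

View pics/w1.png

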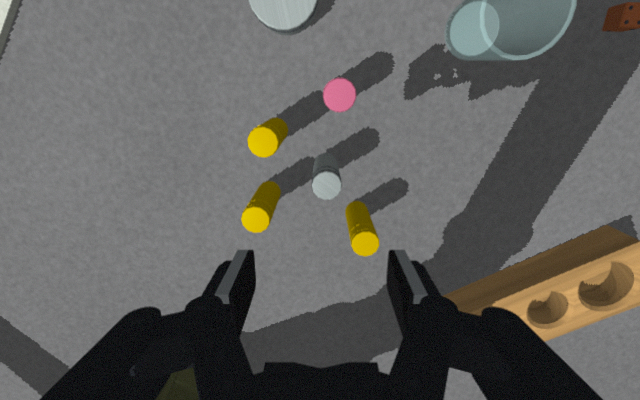

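The wrist picture shows the steel tube's bright top at about (326,185), with its grey body running up to (325,155). Yellow tubes stand at (256,219), (264,141) and (365,243), and the pink one is at (339,95). I'll confirm with an enlarged crop and measure the top disc.

```bash
python3 - <<'E'
from h import *
p=arm.snapshot('wrist');im=p['pixels'];c=im[140:210,290:360]
cv2.imwrite('pics/w1c.png',cv2.resize(c,None,fx=8,fy=8,interpolation=0))
g=cv2.cvtColor(im,6)
m=np.zeros_like(g);m[165:205,305:350]=(g[165:205,305:350]>165)
n,l,s,ce=cv2.connectedComponentsWithStats(m)
i=1+s[1:,4].argmax();print(s[i],ce[i],onz(p,*ce[i],90).round(1))
for nm,z in(('edges',90),):
  for u,v in((s[i][0],ce[i][1]),(s[i][0]+s[i][2]-1,ce[i][1])):print(onz(p,u,v,z).round(1))
T=arm.snapshot('top');S=arm.snapshot('scene')
for u,v in((434,162),(435.5,158),(437,155.5)):
  print((u,v),proj(T,[u,v,90]).round(1),proj(S,[u,v,90]).round(1),proj(p,[u,v,90]).round(1))
a=T['pixels'][225:265,270:315];b=S['pixels'][145:195,295:335]
cv2.imwrite('pics/tt.png',np.hstack([cv2.resize(a,(450,400),interpolation=0),cv2.resize(b,(320,400),interpolation=0)]))
E
```

```text
[312 173  28  26 406] [323.48029557 185.13546798] [434.4 158.1  90. ]
[426.  164.6  90. ]
[445.9 149.3  90. ]
(434, 162) [288.9 243.9] [313.9 154.3] [320.6 182.2]
(435.5, 158) [290.9 243.2] [313.3 155.3] [324.5 184.6]
(437, 155.5) [292.1 242.4] [313.1 155.9] [327.4 185.7]
```

View pics/w1c.png

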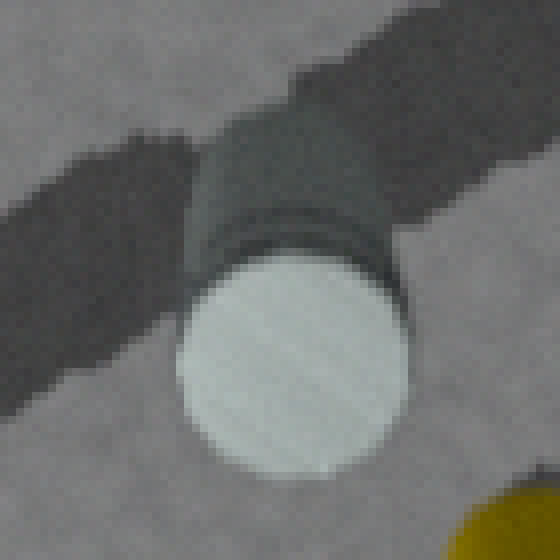

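View pics/tt.png

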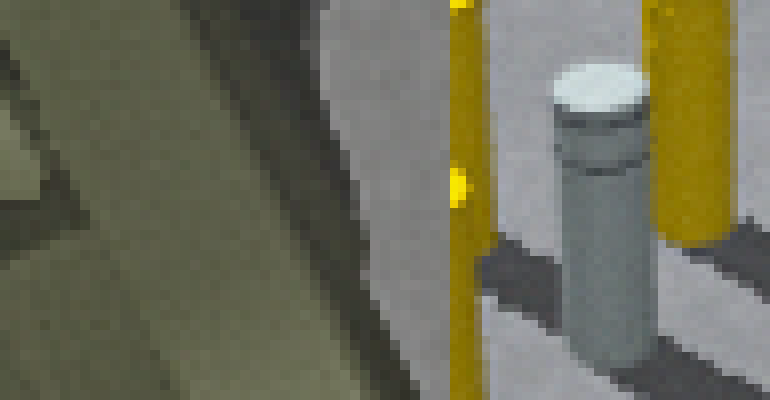

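The enlarged crops confirm it: a grey steel cylinder with two dark rings and a bright top. Disc centres from the wrist and scene pictures give about (436, 157). Next I align, then descend.

```bash
python3 go.py 436 157 46 -38
```

```text
shift m [0.0058 0.0045 0.1853] rot [-0.0001 -0.0001  0.008 ] t 2.7667 pos [434.1 164.1 231.3] w 59.87613905719379 F [ 0.2  1.2 -0.3] q [-0.76 -0.09  0.32  1.9   0.03  1.33 -1.1 ]
```

```bash
python3 -m jog '[{"claw":0.3,"x":0.006,"y":0.0045,"z":0.03,"wx":0,"wy":0,"wz":0.008},{"claw":0.3,"x":0.006,"y":0.0045,"z":0.06,"wx":0,"wy":0,"wz":0.008},{"claw":0.3,"x":0.006,"y":0.0045,"z":0.085,"wx":0,"wy":0,"wz":0.008},{"claw":0.3,"x":0.006,"y":0.0045,"z":0.1,"wx":0,"wy":0,"wz":0.008},{"claw":0.3,"x":0.006,"y":0.0045,"z":0.1,"wx":0,"wy":0,"wz":0.008}]'
python3 go.py 436 157 46 -38
python3 - <<'E'
from h import *
p=arm.snapshot('wrist');save(p,'w2');S=arm.snapshot('scene');cv2.imwrite('pics/s2.png',cv2.resize(S['pixels'][80:230,230:430],None,fx=4,fy=4,interpolation=0))
print(proj(p,[436,157,90]))
E
```

```text
time_s: 3.18
position: [433.7, 155.7, 127.9]
orientation: [[0.788, -0.616, -0.006], [-0.616, -0.788, -0.003], [-0.002, 0.006, -1.0]]
contact_force: [-0.2, 0.1, -0.1]
gripper_width: 59.8
shift m [ 0.0012 -0.003   0.0819] rot [ 0.0062  0.0025 -0.0008] t 3.1833 pos [433.7 155.7 127.9] w 59.804624225488254 F [-0.2  0.1 -0.1] q [-0.75 -0.    0.35  2.04  0.    1.11 -1.07]
[320.61413582 222.40093634]
```

View pics/w2.png

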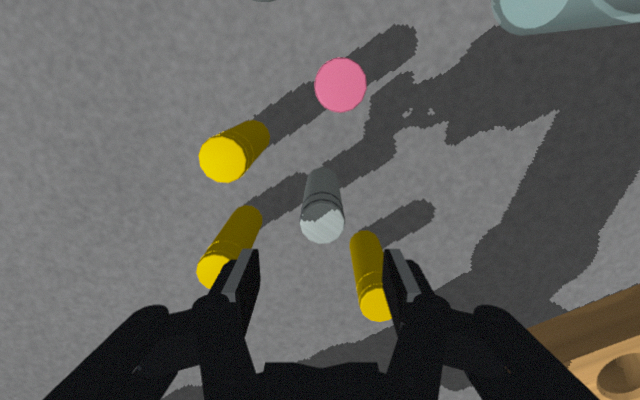

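View pics/s2.png

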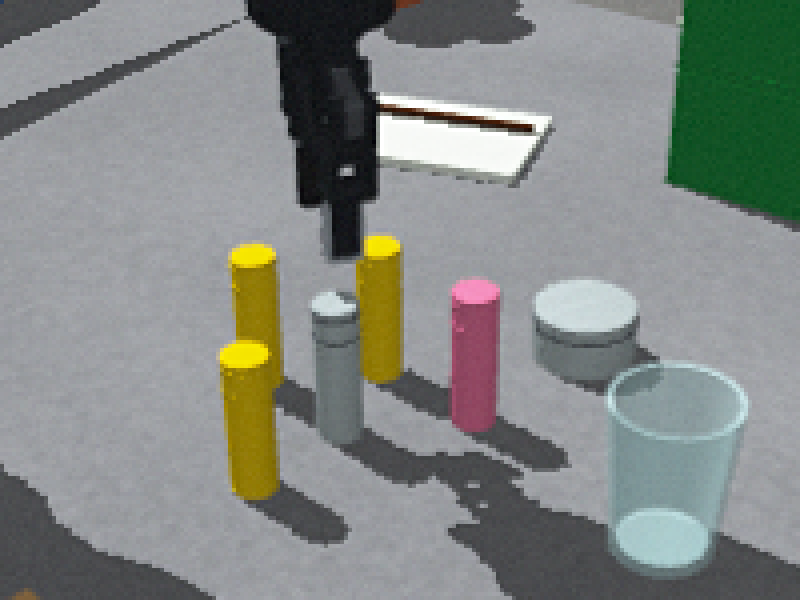

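The tube top shows at (322,222), within 1.5 px of the projected (320.6,222.4), and it sits midway between the fingers with the neighbours clear. Descending to grasp.

```bash
python3 -m jog '[{"claw":0.3,"x":0.001,"y":-0.003,"z":0.02,"wx":0.006,"wy":0.002,"wz":0},{"claw":0.3,"x":0.001,"y":-0.003,"z":0.042,"wx":0.006,"wy":0.002,"wz":0},{"claw":0.3,"x":0.001,"y":-0.003,"z":0.062,"wx":0.006,"wy":0.002,"wz":0},{"claw":0.3,"x":0.001,"y":-0.003,"z":0.078,"wx":0.006,"wy":0.002,"wz":0},{"claw":0.3,"x":0.001,"y":-0.003,"z":0.08,"wx":0.006,"wy":0.002,"wz":0}]'
python3 -m jog '[{"claw":0.3,"x":0,"y":0,"z":0,"wx":0,"wy":0,"wz":0},{"claw":0.3,"x":0,"y":0,"z":0,"wx":0,"wy":0,"wz":0}]'
python3 go.py 436 157 46 -38
python3 - <<'E'
from h import *
p=arm.snapshot('wrist');save(p,'w3');S=arm.snapshot('scene');cv2.imwrite('pics/s3.png',cv2.resize(S['pixels'][80:230,230:430],None,fx=4,fy=4,interpolation=0))
E
```

```text
time_s: 3.7
position: [438.2, 158.4, 50.4]
orientation: [[0.787, -0.616, 0.004], [-0.616, -0.787, 0.003], [0.001, -0.004, -1.0]]
contact_force: [-1.1, 0.4, -0.1]
gripper_width: 60.0
time_s: 3.87
position: [440.2, 159.2, 53.0]
orientation: [[0.787, -0.617, 0.008], [-0.617, -0.787, 0.005], [0.003, -0.009, -1.0]]
contact_force: [-0.1, 0.7, 0.4]
gripper_width: 59.6
shift m [-0.002   0.0043  0.007 ] rot [-0.0086 -0.0031 -0.0015] t 3.8667 pos [440.2 159.2  53. ] w 59.5548324160246 F [-0.1  0.7  0.4] q [-0.74  0.1   0.35  2.11 -0.05  0.93 -1.03]
```

View pics/w3.png

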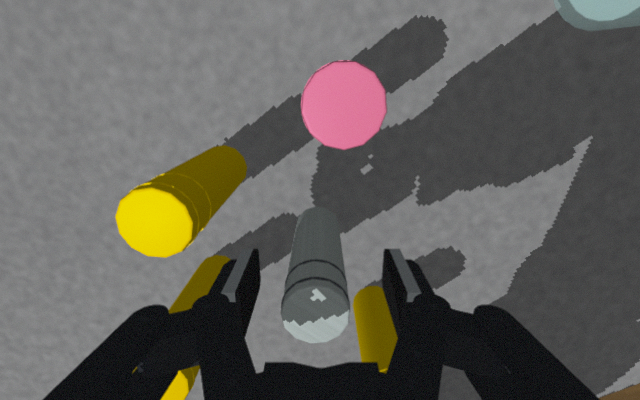

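View pics/s3.png

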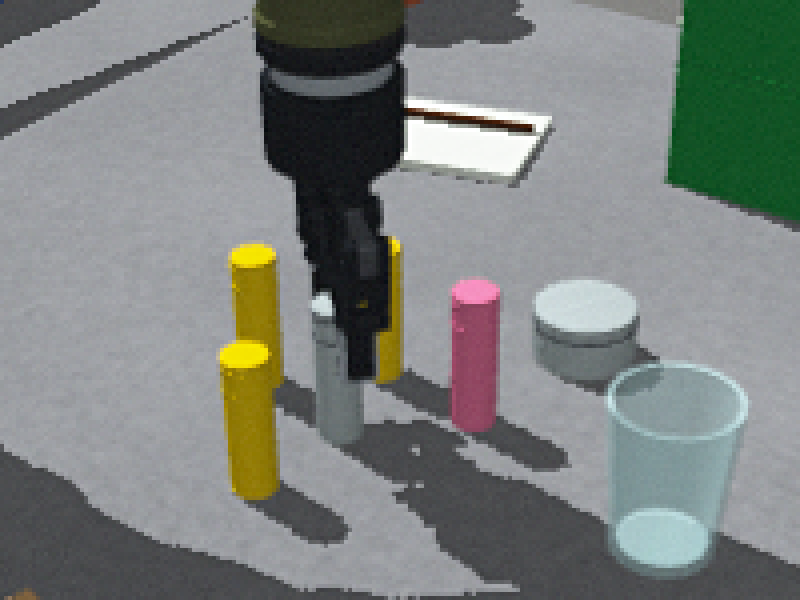

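```bash
python3 -m jog '[{"claw":0.3,"x":-0.002,"y":0.0043,"z":0.005,"wx":-0.0086,"wy":-0.003,"wz":0},{"claw":0.3,"x":-0.002,"y":0.0043,"z":0.005,"wx":-0.0086,"wy":-0.003,"wz":0},{"claw":0.3,"x":-0.002,"y":0.0043,"z":0.005,"wx":-0.0086,"wy":-0.003,"wz":0},{"claw":0.3,"x":-0.002,"y":0.0043,"z":0.005,"wx":-0.0086,"wy":-0.003,"wz":0}]'
python3 go.py 436 157 46 -38
python3 - <<'E'
from h import *
p=arm.snapshot('wrist');im=p['pixels'];print(proj(p,[436,157,90]),proj(p,[436,157,80]))
cv2.imwrite('pics/w4.png',cv2.resize(im[180:400,180:460],None,fx=2.5,fy=2.5))
E
```

```text
time_s: 4.3
position: [434.6, 156.4, 46.4]
orientation: [[0.787, -0.617, -0.002], [-0.617, -0.787, -0.001], [-0.001, 0.002, -1.0]]
contact_force: [0.7, 0.5, 0.2]
gripper_width: 60.1
shift m [ 0.0007 -0.0013  0.0004] rot [ 0.0024  0.001  -0.0017] t 4.3 pos [434.6 156.4  46.4] w 60.14487781369948 F [0.7 0.5 0.2] q [-0.74  0.11  0.35  2.12 -0.05  0.93 -1.03]
[319.46272163 312.37258311] [319.55455348 295.96001737]
```

View pics/w4.png

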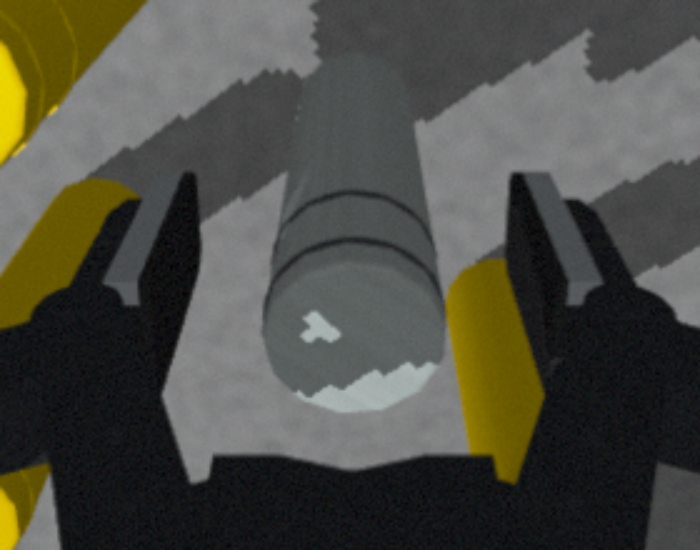

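The tube is centred between the pads: its top is at (321,314) against a predicted (319.5,312.4). Closing.

```bash
python3 -m jog '[{"claw":1,"x":0,"y":0,"z":0,"wx":0,"wy":0,"wz":0},{"claw":1,"x":0,"y":0,"z":0,"wx":0,"wy":0,"wz":0},{"claw":1,"x":0,"y":0,"z":0,"wx":0,"wy":0,"wz":0},{"claw":1,"x":0,"y":0,"z":0,"wx":0,"wy":0,"wz":0},{"claw":1,"x":0,"y":0,"z":0,"wx":0,"wy":0,"wz":0}]' 45
python3 -m jog '[{"claw":1,"x":0,"y":0,"z":0,"wx":0,"wy":0,"wz":0},{"claw":1,"x":0,"y":0,"z":0,"wx":0,"wy":0,"wz":0}]'
python3 go.py 436 157 171 -38
```

```text
time_s: 4.77
position: [434.9, 156.5, 46.5]
orientation: [[0.787, -0.617, -0.002], [-0.617, -0.787, -0.001], [-0.001, 0.002, -1.0]]
contact_force: [0.4, -0.3, 1.1]
gripper_width: 27.4
time_s: 4.93
position: [434.9, 156.4, 46.5]
orientation: [[0.787, -0.617, -0.002], [-0.617, -0.787, -0.001], [-0.001, 0.002, -1.0]]
contact_force: [1.1, 0.2, 2.1]
gripper_width: 26.9
shift m [ 0.0004 -0.0009 -0.1245] rot [ 0.0021  0.0007 -0.0018] t 4.9333 pos [434.9 156.4  46.5] w 26.93397661748429 F [1.1 0.2 2.1] q [-0.74  0.11  0.35  2.12 -0.05  0.93 -1.03]
```

```bash
python3 -m jog '[{"claw":1,"x":0,"y":0,"z":-0.02,"wx":0,"wy":0,"wz":0},{"claw":1,"x":0,"y":0,"z":-0.05,"wx":0.002,"wy":0,"wz":0},{"claw":1,"x":0,"y":0,"z":-0.085,"wx":0.002,"wy":0,"wz":0},{"claw":1,"x":0,"y":0,"z":-0.115,"wx":0.002,"wy":0,"wz":0},{"claw":1,"x":0,"y":0,"z":-0.13,"wx":0.002,"wy":0,"wz":0}]'
python3 -m jog '[{"claw":1,"x":0,"y":0,"z":0,"wx":0,"wy":0,"wz":0},{"claw":1,"x":0,"y":0,"z":0,"wx":0,"wy":0,"wz":0}]'
python3 go.py 493.5 -135 176 -50
python3 - <<'E'
from h import *
S=arm.snapshot('scene');cv2.imwrite('pics/s5.png',cv2.resize(S['pixels'][50:200,230:430],None,fx=4,fy=4,interpolation=0))
E
```

```text
time_s: 5.35
position: [436.2, 157.1, 179.8]
orientation: [[0.787, -0.617, 0.003], [-0.617, -0.787, 0.003], [0.001, -0.004, -1.0]]
contact_force: [0.1, 0.2, -1.7]
gripper_width: 27.0
time_s: 5.52
position: [434.9, 156.6, 176.3]
orientation: [[0.787, -0.617, -0.001], [-0.617, -0.787, 0.001], [-0.001, -0.0, -1.0]]
contact_force: [0.8, 0.1, -1.5]
gripper_width: 26.7
shift m [ 0.2261  0.1933 -0.    ] rot [-1.000e-04  1.000e-03  2.078e-01] t 5.5167 pos [434.9 156.6 176.3] w 26.7450807290862 F [ 0.8  0.1 -1.5] q [-0.75 -0.06  0.34  1.98  0.02  1.21 -1.08]
```

View pics/s5.png

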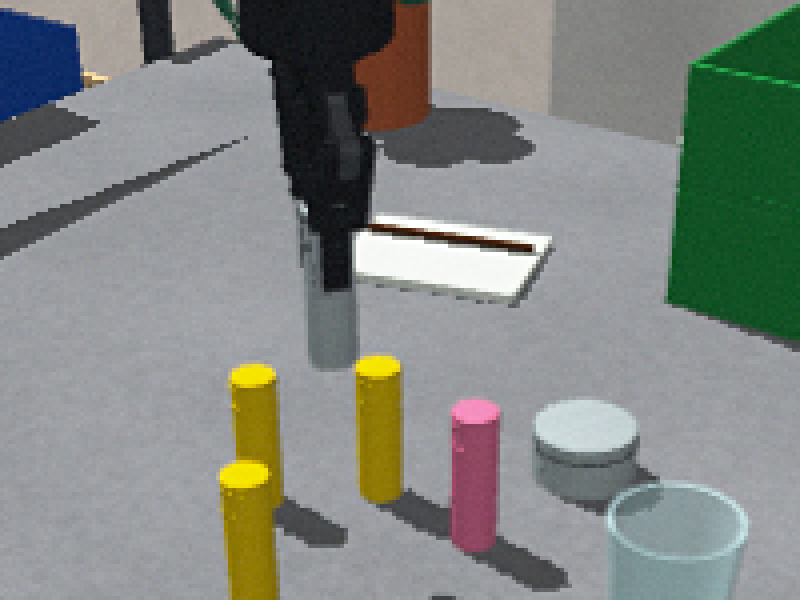

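The tube is held upright in the scene crop, with its lower end clear of the other tubes. Moving over the well.

```bash
python3 -m jog '[{"claw":1,"x":0.025,"y":0.02,"z":0,"wx":0,"wy":0,"wz":0.06},{"claw":1,"x":0.05,"y":0.043,"z":0,"wx":0,"wy":0,"wz":0.13},{"claw":1,"x":0.076,"y":0.065,"z":0,"wx":0,"wy":0,"wz":0.2},{"claw":1,"x":0.101,"y":0.086,"z":0,"wx":0,"wy":0,"wz":0.27},{"claw":1,"x":0.127,"y":0.108,"z":0,"wx":0,"wy":0,"wz":0.34}]'
python3 go.py 493.5 -135 176 -73
```

```text
time_s: 5.98
position: [466.7, -8.2, 174.0]
orientation: [[0.534, -0.846, -0.005], [-0.846, -0.534, -0.001], [-0.002, 0.004, -1.0]]
contact_force: [0.8, 0.6, -1.1]
gripper_width: 26.9
shift m [ 0.1215  0.045  -0.0021] rot [0.0046 0.0015 0.2663] t 5.9833 pos [466.7  -8.2 174. ] w 26.904431511024328 F [ 0.8  0.6 -1.1] q [-0.58 -0.05  0.53  1.98  0.03  1.21 -1.07]
```

```bash
python3 -m jog '[{"claw":1,"x":0.03,"y":0.011,"z":0,"wx":0,"wy":0,"wz":0.07},{"claw":1,"x":0.06,"y":0.022,"z":0,"wx":0,"wy":0,"wz":0.14},{"claw":1,"x":0.09,"y":0.033,"z":0,"wx":0,"wy":0,"wz":0.21},{"claw":1,"x":0.112,"y":0.041,"z":0,"wx":0,"wy":0,"wz":0.26},{"claw":1,"x":0.121,"y":0.045,"z":0,"wx":0,"wy":0,"wz":0.27}]'
python3 -m jog '[{"claw":1,"x":0,"y":0,"z":0,"wx":0,"wy":0,"wz":0},{"claw":1,"x":0,"y":0,"z":0,"wx":0,"wy":0,"wz":0},{"claw":1,"x":0,"y":0,"z":0,"wx":0,"wy":0,"wz":0}]'
python3 go.py 493.5 -135 176 -73
python3 - <<'E'
from h import *
p=arm.snapshot('wrist');save(p,'w6');S=arm.snapshot('scene');cv2.imwrite('pics/s6.png',cv2.resize(S['pixels'][160:360,160:360],None,fx=3,fy=3,interpolation=0));cv2.imwrite('pics/s6raw.png',S['pixels'])
E
```

```text
time_s: 6.4
position: [493.7, -137.2, 174.2]
orientation: [[0.285, -0.959, -0.004], [-0.959, -0.285, -0.002], [0.001, 0.005, -1.0]]
contact_force: [-0.6, 0.2, -1.0]
gripper_width: 27.0
time_s: 6.65
position: [494.6, -130.9, 175.2]
orientation: [[0.294, -0.956, -0.003], [-0.956, -0.294, 0.001], [-0.002, 0.003, -1.0]]
contact_force: [0.1, 0.9, -1.4]
gripper_width: 27.0
shift m [ 0.0036  0.0022 -0.0009] rot [0.0027 0.0021 0.0022] t 6.65 pos [ 494.6 -130.9  175.2] w 27.03814111010715 F [ 0.1  0.9 -1.4] q [-0.44  0.06  0.67  1.88 -0.04  1.21 -1.02]
```

View pics/w6.png

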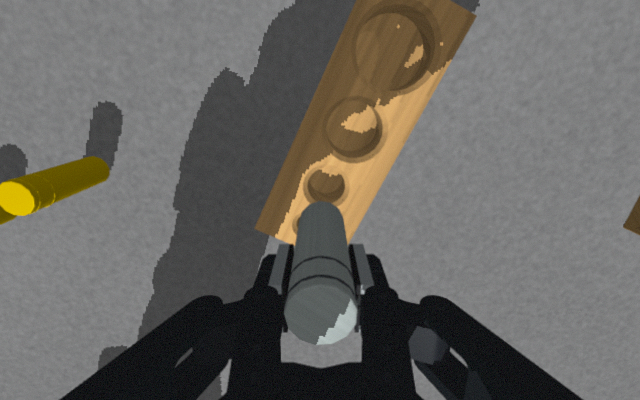

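View pics/s6.png

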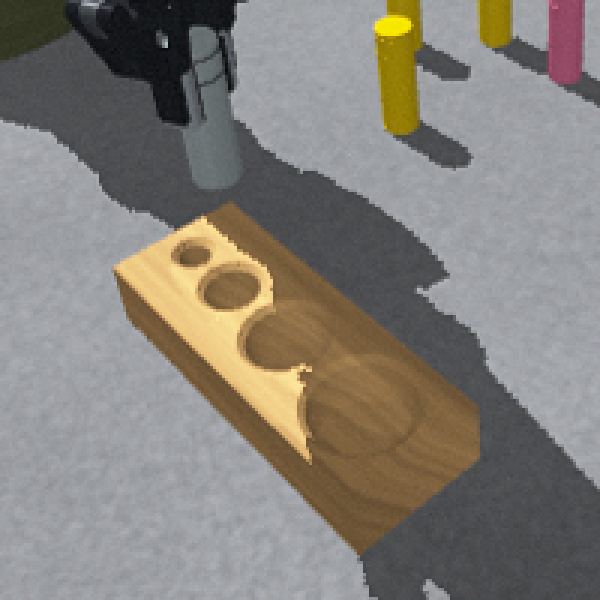

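```bash
cat > ov.py <<'E'
from h import *
def ov(p,q,box,f,fn,tube=None):
    im=p['pixels'][box[1]:box[3],box[0]:box[2]]; im=cv2.resize(im,None,fx=f,fy=f,interpolation=0)
    c,s=np.cos(q[2]),np.sin(q[2])
    W=lambda a,b,z:[q[0]+c*a-s*b,q[1]+s*a+c*b,z]
    def draw(P,col):
        P=np.array([(proj(p,x)-box[:2]+.5)*f for x in P]); cv2.polylines(im,[np.round(P*8).astype(np.int32)],True,col,1,cv2.LINE_AA,3)
    t=np.linspace(0,2*np.pi,48,endpoint=False)
    for x0,d in((-93,20),(-52,34),(3,48),(72,62)):
        draw([W(x0+(d/2+4)*np.cos(a),(d/2+4)*np.sin(a),45) for a in t],(0,0,255))
    draw([W(a,b,45) for a,b in((-117,-43),(117,-43),(117,43),(-117,43))],(255,0,255))
    if tube is not None:
        o,ax=tube
        e1=np.cross(ax,[1,0,0]);e1/=np.linalg.norm(e1);e2=np.cross(ax,e1)
        for h in(0,90): draw([o+ax*h+14*(np.cos(a)*e1+np.sin(a)*e2) for a in t],(0,255,0))
    cv2.imwrite(fn,im)
E
python3 - <<'E'
from ov import *
o=arm.observe();R=np.array(o['orientation']);ax=-R[:,2];P=np.array(o['position'])
tb=P-ax*46.3
print(P,tb)
q=[545,-142.5,-0.155]
p=arm.snapshot('wrist');S=arm.snapshot('scene')
ov(p,q,(230,0,490,360),2.2,'pics/ow.png',(tb,ax)); ov(S,q,(180,150,340,350),4,'pics/os.png',(tb,ax))
a=cv2.imread('pics/top0.png')
E
```

```text
[ 494.94906672 -130.96241588  175.72308485] [ 494.86002359 -130.9126904   129.42319718]
```

View pics/ow.png

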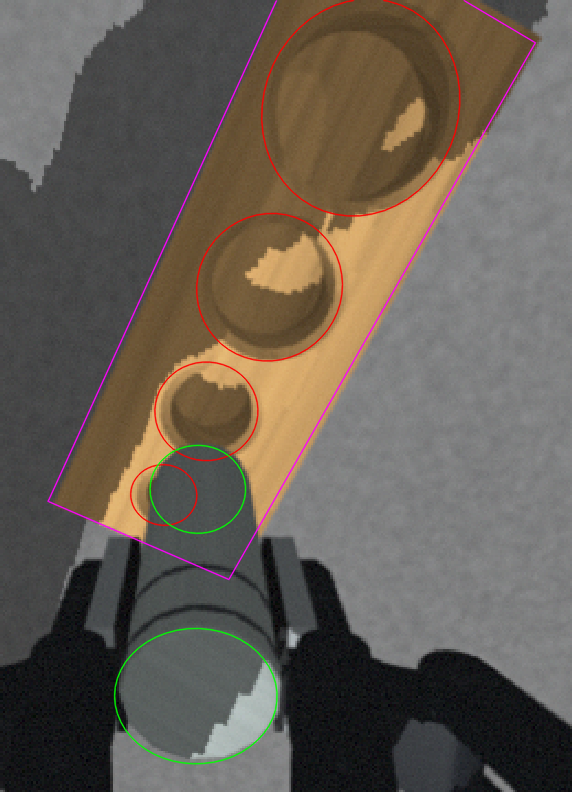

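View pics/os.png

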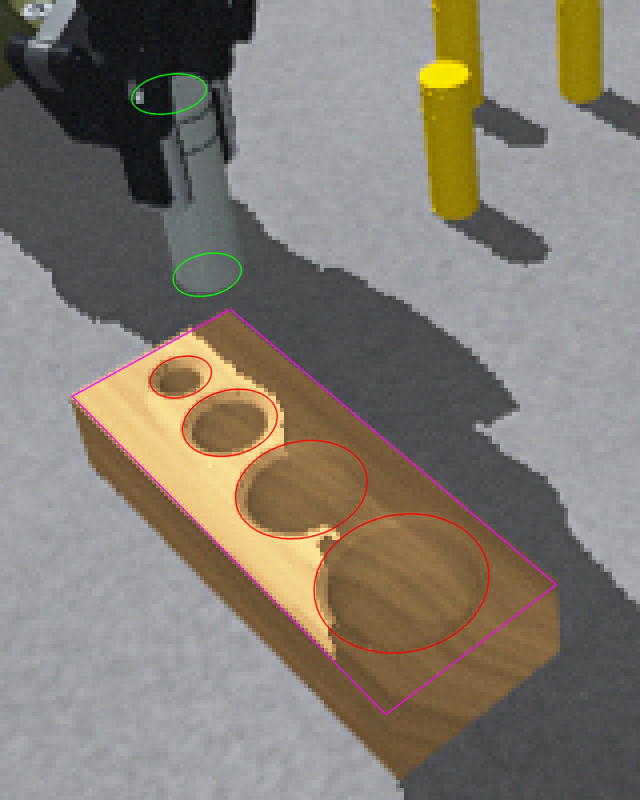

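The overlay of the rack model (red and magenta) and the held tube (green) matches both views to about 1–2 mm. The tube's end needs about 3.5 mm in -y to centre over the 34 mm well. I'll shift and lower to just above the mouth.

```bash
python3 -m jog '[{"claw":1,"x":0.0035,"y":0.0015,"z":0.015,"wx":0.002,"wy":0.002,"wz":0},{"claw":1,"x":0.0035,"y":0.0015,"z":0.035,"wx":0.002,"wy":0.002,"wz":0},{"claw":1,"x":0.0035,"y":0.0015,"z":0.055,"wx":0.002,"wy":0.002,"wz":0},{"claw":1,"x":0.0035,"y":0.0015,"z":0.067,"wx":0.002,"wy":0.002,"wz":0},{"claw":1,"x":0.0035,"y":0.0015,"z":0.069,"wx":0.002,"wy":0.002,"wz":0}]'
python3 -m jog '[{"claw":1,"x":0,"y":0,"z":0,"wx":0,"wy":0,"wz":0},{"claw":1,"x":0,"y":0,"z":0,"wx":0,"wy":0,"wz":0},{"claw":1,"x":0,"y":0,"z":0,"wx":0,"wy":0,"wz":0},{"claw":1,"x":0,"y":0,"z":0,"wx":0,"wy":0,"wz":0}]'
python3 go.py 494 -134.5 56 -73
python3 - <<'E'
from ov import *
o=arm.observe();R=np.array(o['orientation']);ax=-R[:,2];P=np.array(o['position'])
tb=P-ax*46.3
q=[545,-142.5,-0.155]
p=arm.snapshot('wrist');S=arm.snapshot('scene')
ov(p,q,(230,0,490,360),2.2,'pics/ow2.png',(tb,ax)); ov(S,q,(180,170,340,350),4,'pics/os2.png',(tb,ax))
E
```

```text
time_s: 7.27
position: [492.9, -135.8, 105.0]
orientation: [[0.293, -0.956, -0.003], [-0.956, -0.293, -0.001], [-0.0, 0.003, -1.0]]
contact_force: [-1.0, 0.4, -1.4]
gripper_width: 27.2
time_s: 7.6
position: [495.5, -136.9, 108.3]
orientation: [[0.292, -0.957, 0.003], [-0.957, -0.292, -0.001], [0.002, -0.003, -1.0]]
contact_force: [-0.1, 0.2, -1.4]
gripper_width: 27.0
shift m [-0.0029  0.0009  0.0523] rot [-0.003  -0.0021 -0.0008] t 7.6 pos [ 495.5 -136.9  108.3] w 27.049946657903906 F [-0.1  0.2 -1.4] q [-0.41  0.15  0.68  1.96 -0.1   1.07 -0.96]
```

View pics/ow2.png

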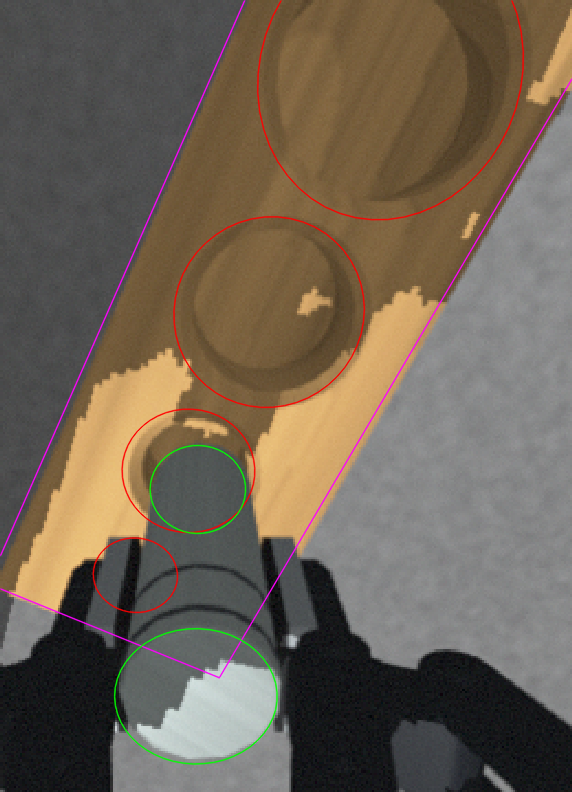

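View pics/os2.png

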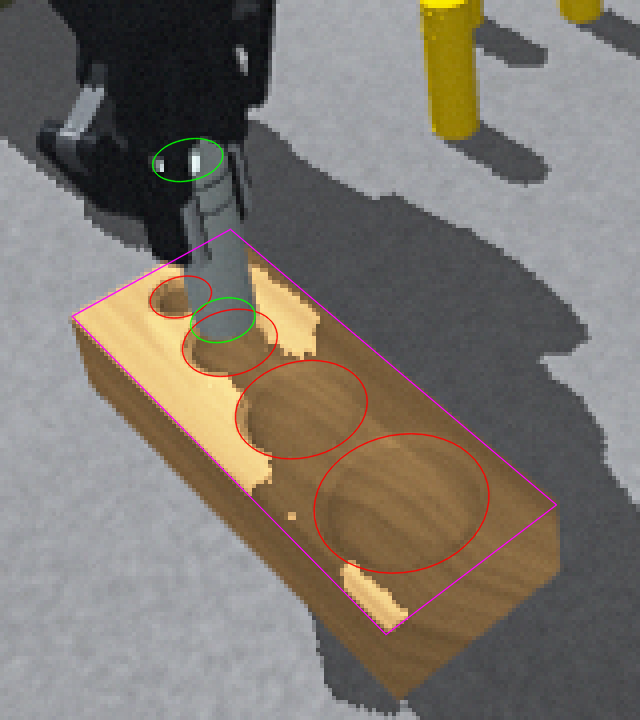

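The tube's end is over the 34 mm well. The residual is about 2–3 mm, so I'll correct it and lower into the mouth while watching the force.

```bash
python3 -m jog '[{"claw":1,"x":-0.0025,"y":0.001,"z":0.003,"wx":-0.002,"wy":-0.001,"wz":0},{"claw":1,"x":-0.0025,"y":0.001,"z":0.01,"wx":-0.002,"wy":-0.001,"wz":0},{"claw":1,"x":-0.0025,"y":0.001,"z":0.016,"wx":-0.002,"wy":-0.001,"wz":0},{"claw":1,"x":-0.0025,"y":0.001,"z":0.018,"wx":-0.002,"wy":-0.001,"wz":0},{"claw":1,"x":-0.0025,"y":0.001,"z":0.018,"wx":-0.002,"wy":-0.001,"wz":0}]'
python3 -m jog '[{"claw":1,"x":0,"y":0,"z":0,"wx":0,"wy":0,"wz":0},{"claw":1,"x":0,"y":0,"z":0,"wx":0,"wy":0,"wz":0},{"claw":1,"x":0,"y":0,"z":0,"wx":0,"wy":0,"wz":0}]'
python3 go.py 494 -134.5 56 -73
python3 - <<'E'
from ov import *
o=arm.observe();R=np.array(o['orientation']);ax=-R[:,2];P=np.array(o['position'])
tb=P-ax*46.3
q=[545,-142.5,-0.155]
p=arm.snapshot('wrist');S=arm.snapshot('scene')
ov(p,q,(270,140,400,360),3.5,'pics/ow3.png'); ov(S,q,(190,190,290,290),6,'pics/os3.png')
E
```

```text
time_s: 8.12
position: [492.1, -134.6, 88.1]
orientation: [[0.292, -0.957, -0.003], [-0.957, -0.292, -0.001], [-0.0, 0.003, -1.0]]
contact_force: [-0.5, 0.0, -1.1]
gripper_width: 27.0
time_s: 8.37
position: [493.2, -134.9, 89.4]
orientation: [[0.291, -0.957, -0.0], [-0.957, -0.291, -0.001], [0.001, 0.001, -1.0]]
contact_force: [0.7, -1.0, -1.9]
gripper_width: 27.3
shift m [-0.0001 -0.0009  0.0334] rot [ 0.0006 -0.0007 -0.001 ] t 8.3667 pos [ 493.2 -134.9   89.4] w 27.331291011926282 F [ 0.7 -1.  -1.9] q [-0.41  0.17  0.68  1.98 -0.12  1.03 -0.95]
```

View pics/ow3.png

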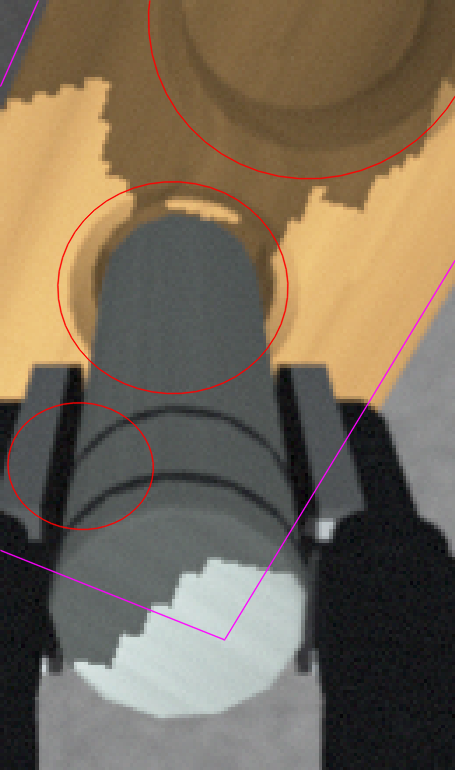

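View pics/os3.png

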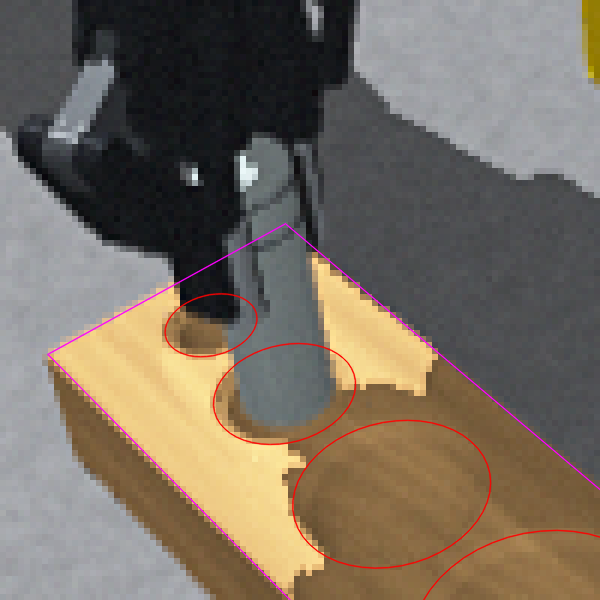

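Both views show the tube's end centred in the mouth of the 34 mm well (wrist crop: tube 105–262, rim about 66–295), with no contact force. Lowering.

```bash
python3 -m jog '[{"claw":1,"x":0,"y":0,"z":0.005,"wx":0,"wy":0,"wz":0},{"claw":1,"x":0,"y":0,"z":0.01,"wx":0,"wy":0,"wz":0},{"claw":1,"x":0,"y":0,"z":0.014,"wx":0,"wy":0,"wz":0},{"claw":1,"x":0,"y":0,"z":0.016,"wx":0,"wy":0,"wz":0},{"claw":1,"x":0,"y":0,"z":0.016,"wx":0,"wy":0,"wz":0}]'
python3 go.py 494 -134.5 56 -73
```

```text
time_s: 8.88
position: [492.3, -134.7, 72.3]
orientation: [[0.291, -0.957, -0.002], [-0.957, -0.291, -0.001], [0.0, 0.003, -1.0]]
contact_force: [0.3, -0.4, -0.8]
gripper_width: 27.2
shift m [ 0.0003 -0.0017  0.0163] rot [ 0.0025 -0.0001 -0.0009] t 8.8833 pos [ 492.3 -134.7   72.3] w 27.169480303913833 F [ 0.3 -0.4 -0.8] q [-0.4   0.19  0.67  1.99 -0.14  1.   -0.93]
```

```bash
python3 -m jog '[{"claw":1,"x":0,"y":0,"z":0.005,"wx":0,"wy":0,"wz":0},{"claw":1,"x":0,"y":0,"z":0.009,"wx":0,"wy":0,"wz":0},{"claw":1,"x":0,"y":0,"z":0.012,"wx":0,"wy":0,"wz":0},{"claw":1,"x":0,"y":0,"z":0.014,"wx":0,"wy":0,"wz":0},{"claw":1,"x":0,"y":0,"z":0.014,"wx":0,"wy":0,"wz":0}]'
python3 go.py 494 -134.5 56 -73
```

```text
time_s: 9.3
position: [492.5, -134.7, 58.6]
orientation: [[0.292, -0.957, -0.002], [-0.957, -0.292, -0.001], [0.0, 0.002, -1.0]]
contact_force: [-0.4, -0.0, -0.9]
gripper_width: 26.8
shift m [ 0.0002 -0.0015  0.0026] rot [ 0.002  -0.0002 -0.0009] t 9.3 pos [ 492.5 -134.7   58.6] w 26.770462183259088 F [-0.4 -0.  -0.9] q [-0.39  0.22  0.67  2.   -0.16  0.97 -0.92]
```

Still no contact, with the tube's underside about 12 mm above the shelf. I'll inch down until it touches.

```bash
python3 -m jog '[{"claw":1,"x":0,"y":0,"z":0.001,"wx":0,"wy":0,"wz":0},{"claw":1,"x":0,"y":0,"z":0.002,"wx":0,"wy":0,"wz":0},{"claw":1,"x":0,"y":0,"z":0.002,"wx":0,"wy":0,"wz":0},{"claw":1,"x":0,"y":0,"z":0.002,"wx":0,"wy":0,"wz":0}]'
python3 go.py 494 -134.5 56 -73
python3 - <<'E'
from h import *
p=arm.snapshot('wrist');S=arm.snapshot('scene')
cv2.imwrite('pics/x1.png',np.hstack([cv2.resize(p['pixels'][140:360,270:400],None,fx=2.7,fy=2.7),cv2.resize(S['pixels'][190:289,190:260],None,fx=6,fy=6)]))
E
```

```text
time_s: 9.63
position: [493.0, -134.8, 57.3]
orientation: [[0.292, -0.957, -0.001], [-0.957, -0.292, -0.001], [0.001, 0.001, -1.0]]
contact_force: [0.3, -0.4, -0.6]
gripper_width: 26.9
shift m [ 0.     -0.001   0.0013] rot [ 0.0008 -0.0005 -0.0009] t 9.6333 pos [ 493.  -134.8   57.3] w 26.90472470930199 F [ 0.3 -0.4 -0.6] q [-0.39  0.22  0.67  2.01 -0.16  0.97 -0.92]
```

View pics/x1.png

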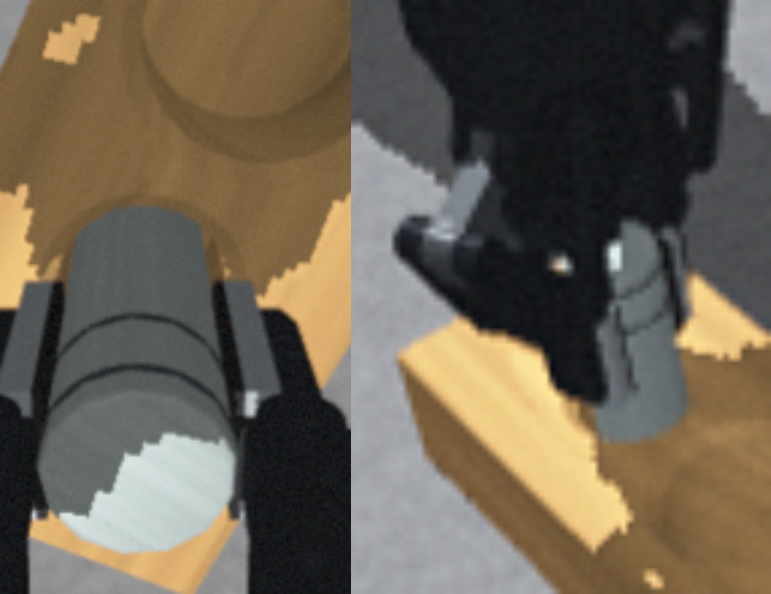

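The tube is inside the well and upright, with the mouth around it. A couple more mm down until I feel the floor.

```bash
python3 -m jog '[{"claw":1,"x":0,"y":0,"z":0.001,"wx":0,"wy":0,"wz":0},{"claw":1,"x":0,"y":0,"z":0.002,"wx":0,"wy":0,"wz":0},{"claw":1,"x":0,"y":0,"z":0.002,"wx":0,"wy":0,"wz":0}]'
python3 go.py 494 -134.5 56 -73
```

```text
time_s: 9.98
position: [493.4, -134.9, 56.4]
orientation: [[0.291, -0.957, -0.0], [-0.957, -0.291, -0.0], [-0.0, 0.0, -1.0]]
contact_force: [-2.7, 0.8, 8.7]
gripper_width: 27.1
shift m [-0.0002 -0.0007  0.0004] rot [ 0.0002  0.0001 -0.0011] t 9.9833 pos [ 493.4 -134.9   56.4] w 27.128912547802784 F [-2.7  0.8  8.7] q [-0.39  0.22  0.67  2.01 -0.17  0.97 -0.91]
```

It touches the floor at TCP z = 56.4 (expected 56.3), with 9 N. Opening gently.

```bash
python3 -m jog '[{"claw":0.55,"x":0,"y":0,"z":0,"wx":0,"wy":0,"wz":0},{"claw":0.45,"x":0,"y":0,"z":0,"wx":0,"wy":0,"wz":0},{"claw":0.35,"x":0,"y":0,"z":0,"wx":0,"wy":0,"wz":0},{"claw":0.3,"x":0,"y":0,"z":0,"wx":0,"wy":0,"wz":0},{"claw":0.3,"x":0,"y":0,"z":0,"wx":0,"wy":0,"wz":0}]'
python3 -m jog '[{"claw":0.3,"x":0,"y":0,"z":-0.01,"wx":0,"wy":0,"wz":0},{"claw":0.3,"x":0,"y":0,"z":-0.03,"wx":0,"wy":0,"wz":0},{"claw":0.3,"x":0,"y":0,"z":-0.055,"wx":0,"wy":0,"wz":0},{"claw":0.3,"x":0,"y":0,"z":-0.085,"wx":0,"wy":0,"wz":0},{"claw":0.3,"x":0,"y":0,"z":-0.115,"wx":0,"wy":0,"wz":0}]'
python3 -m jog '[{"claw":0.3,"x":0,"y":0,"z":-0.03,"wx":0,"wy":0,"wz":0},{"claw":0.3,"x":0,"y":-0.03,"z":-0.05,"wx":0,"wy":0,"wz":0},{"claw":0.3,"x":0,"y":-0.03,"z":-0.05,"wx":0,"wy":0,"wz":0}]'
python3 - <<'E'
from h import *
p=arm.snapshot('wrist');S=arm.snapshot('scene');save(p,'w9');save(S,'s9')
cv2.imwrite('pics/x2.png',cv2.resize(S['pixels'][180:330,180:340],None,fx=4,fy=4,interpolation=0))
for x,y in((493.5,-134.5),):
  print('seated top',proj(S,[x,y,100]),'bottom@45',proj(S,[x,y,45]),'wrist top',proj(p,[x,y,100]))
for d in arm.look_for('tumbler',S)[:1]:print(d)
E
```

```text
time_s: 10.4
position: [492.9, -134.8, 55.0]
orientation: [[0.292, -0.957, -0.001], [-0.957, -0.292, -0.001], [0.001, 0.001, -1.0]]
contact_force: [0.1, -0.5, -0.2]
gripper_width: 59.9
time_s: 10.82
position: [492.5, -134.9, 171.8]
orientation: [[0.291, -0.957, -0.001], [-0.957, -0.291, -0.001], [0.001, 0.002, -1.0]]
contact_force: [0.9, -0.3, 0.5]
gripper_width: 59.5
time_s: 11.07
position: [527.9, -124.1, 226.0]
orientation: [[0.294, -0.956, 0.011], [-0.956, -0.294, -0.0], [0.004, -0.011, -1.0]]
contact_force: [0.9, 1.5, -0.6]
gripper_width: 59.7
seated top [231.85973533 231.97745549] bottom@45 [236.82271459 254.86553334] wrist top [318.87483521 225.1713908 ]
{'bbox': [380.1, 170.0, 418.2, 224.9], 'conf': 0.65}
```

View pics/x2.png

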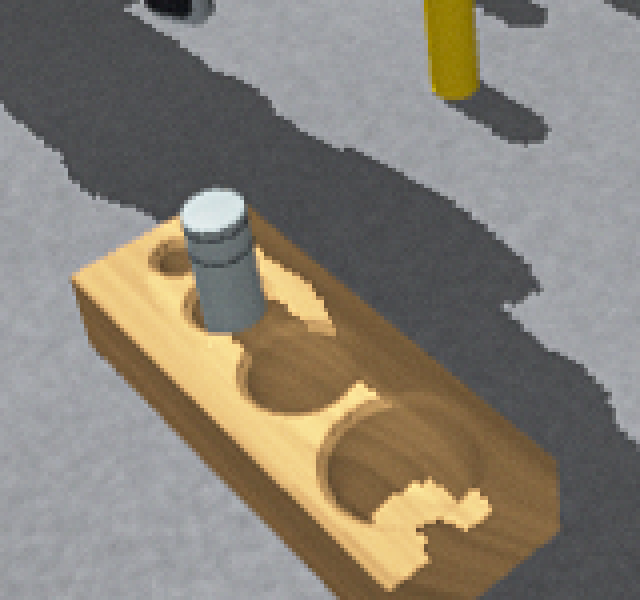

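View pics/w9.png

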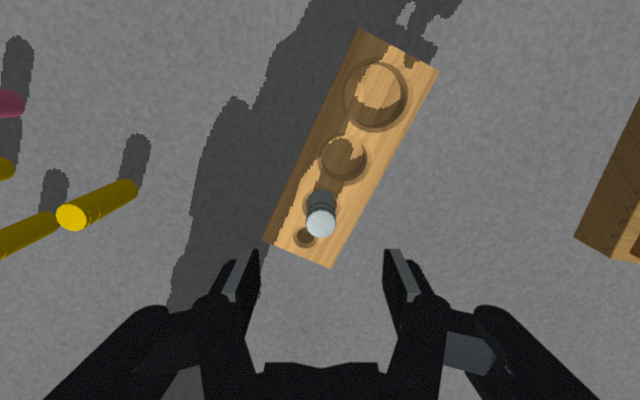

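View pics/s9.png

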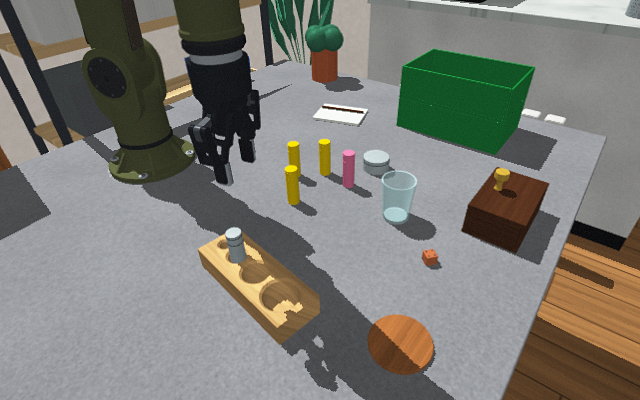

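The steel tube stands upright in the 34 mm well. Its top is at (233,232) in the scene picture, and a tube seated on the bottom was predicted at (232,232). The tumbler at (398,197) and the other tubes are unchanged, and the gripper is well clear. I'll let the arm settle, then hand in.

```bash
python3 -m jog '[{"claw":0.3,"x":0,"y":0,"z":0,"wx":0,"wy":0,"wz":0},{"claw":0.3,"x":0,"y":0,"z":0,"wx":0,"wy":0,"wz":0},{"claw":0.3,"x":0,"y":0,"z":0,"wx":0,"wy":0,"wz":0}]' && python3 -c "
from station import arm
print(arm.close_job())"
```

```text
time_s: 11.47
position: [520.8, -126.2, 219.4]
orientation: [[0.291, -0.957, -0.002], [-0.957, -0.291, -0.001], [-0.0, 0.002, -1.0]]
contact_force: [-0.3, -0.2, -0.4]
gripper_width: 59.9
the job is handed in; nothing more can be done
None
```

The steel dice tube is standing upright on the bottom of the 34 mm well, and I handed the job in at about 11.5 s. I picked it out from the three yellow tubes and the pink one by its grey steel body and two dark rings.

- **Seating:** I felt the floor of the well (about 9 N) at tool height 56.4 mm, against an expected 56.3 mm. After I let go, the tube's top showed at (233,232) in the scene picture; a seated tube was predicted at (232,232).
- **Everything else:** The tumbler, tin and other tubes looked unmoved in the last picture, and the gripper was clear of everything.
- **Disagreements:** The first tube position, from the fixed cameras, was about 5 mm off in y. I corrected it from the wrist picture before grasping. The measured tool position also kept drifting by a few millimetres after each move, so I re-measured before each step. No check failed.

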